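Nest the galley tumblers and hold them over their stowage hole

ROBOT

A 6-joint arm with a two-finger parallel gripper is mounted at the origin on the work surface. World frame = base frame: x ahead of the robot, y to its left, z up, the work surface at z = 0. Lengths are in mm, angles in rad, forces in N, time in s.
With the tool pointing down it reaches from about 400 to 925 mm from the base axis. Payload 12.5 kg.
Tool frame: the origin (TCP) lies midway between the tips of the shut fingers; the grasp point (between the pads) lies 19 mm behind it; z points along the fingers, y is the line along which they close (so a half turn about z gives the same grasp; the last joint's range is limited). The gripper opens to 95 mm and grips with 3 to 60 N. Pads are 20 mm wide; open, the fingers measure 119 mm over their backs; the gripper's body (75 mm by 180 mm) begins 59 mm behind the grasp point.
Start: joints at [-1.22, 0.491, 1.559, -0, 1.092, -0.106], TCP at [275.698, -560.925, 214.661] pointing down, gripper open.
Joint ranges: [-3.1, 3.1], [-0.84, 2.19], [0.05, 2.79], [-1.13, 4.28], [0.06, 2.93], [-2.69, 2.69]. Speed limits (rad/s): [2.22, 2.22, 2.79, 3.14, 3.14, 3.14].

INTERFACE

Orientations are given as [roll, pitch, yaw] about the fixed x, y, z axes, in that order (R = Rz(yaw) Ry(pitch) Rx(roll)).
In Python, from cell import env gives the robot as it stands.
- The arm moves only by the tool carry_out, never from a script. Its argument "series" is a list of rows, each a list of 4 numbers: the shift along the world's x, y, z normalised to -1 to 1, where 1 is 5 cm, then the turn about the world's z normalised to -1 to 1, where 1 is 6 degrees. In form: [[x, y, z, turn], ...]. A call has exactly 5 rows; each row shifts and turns the commanded pose from where the row before left it; what a row does not reach is not made up. A row lasts 1/10 s, in which the tool goes at most 50 mm and 8.59 degrees, less where a joint would pass 70% of its speed; a pose out of reach is approached as far as the arm can. A call with a number of a shift or a turn outside -1 to 1 is refused whole. A call with a gripper value outside its range is refused whole. "fingers" is the closure, from -1 (fully open) to 1 (shut), set as the call begins (left out, the last holds). The fingers move at their own pace and stop on an object; the grip force is fixed at half the most. Time passes only in rows, so rows that do not move let the fingers close, or fill a call up. It gives the time, the measured TCP pose, the force, the opening and the grip force at its end, in the units of the state.
- env.state(): the state, without advancing time (a new reading comes with each control period).
- env.read_camera(name): name is "scene" or "top" or "wrist"; returns the picture (400x640x3 uint8, red, green, blue); there is no depth.
- env.calibration(name): a dict with "K" (3x3 intrinsics, pixels), "dist" ([k1, k2, p1, p2, k3] as OpenCV has them; the pictures are not rectified), "pose" (4x4, takes a point from camera to world coordinates). Camera axes: x right, y down, z forward; pixel columns grow to the right and rows downward; lengths in mm; the calibration is good to about 2 mm. A picture is of the moment at which its call begins: read the wrist's pose just before it. calibration takes no time and is no camera call; for the wrist camera it gives the pose at the moment of the call.
- env.job_done(): hands the job in; it is judged then, once.
Trained networks look in the newest picture that a camera, given by its name, has taken for a name from the list of things; names that differ only in an ending like _2 or _b are one class to them, and where a whole thing is asked for, a point or a joint stands for the part that bears it (a point fixed in the world has none). Each returns a list of dicts, best first, with "conf" (0 to 1); they miss things now and then, are a little off and sometimes report something else, mostly with a low value. They report only what shows in the picture. A call takes as long as a camera call. They do not tell look-alikes from the thing itself.
- env.look_for(camera, label): "position" ([row, column] as shares, 0 to 1, of the picture: columns of its width, rows of its height, amid what is visible of it).
The state is a dict: "t": time; "joints": joint angles; "qvel": joint speeds; "tau": joint torques, N m; "eef_pos": TCP position; "tcp_rot": TCP orientation; "ft_force": force on the tool from outside, world axes, zero at the start; "moment": the same for the moment, N m; "opening": opening from 0.0 (shut) to 1.0 (fully open); "grip_force": force on a finger pad.
Only numpy, scipy, OpenCV 4.12 (cv2) and the standard library are available. Lean on these libraries where they do the work, as an engineer would, in place of code of your own. Each camera call takes 0.05 s, during which the arm holds its last target. There are 200 camera calls.

TASK

Stand the loose narrow steel tumbler inside the loose wide one while that one stands upright on the counter, and let go of it. Then grip the wide tumbler, lift the nested pair together and carry it over the top of the spice rack, without bumping the rack, its jars or the tumbler already stowed, to the empty hole of the wooden tumbler holder. Finish while still holding the pair there, upright and still, centred over the empty hole with its base about a centimetre above the holder's top and touching nothing of it, so that a crew mate can slip a non-slip pad into the hole: do not lower it in and do not let go.

Things in the scene. Friction and masses are not known exactly. Their poses are not given: they have to be found in the camera images.
- wide_tumbler: Loose wide steel tumbler, mouth up on the counter on the rack's left (+y) side. Tapered round cup 80 mm tall, outer diameter 56 mm at the base, 68 mm at the rim; walls 3 mm; thick base: inner floor 25 mm above the underside (inner diameter 54 mm there, 62 mm at the mouth). 0.15 to 0.31 kg. Origin: centre of the underside; z up along its axis.
- narrow_tumbler: Loose narrow steel tumbler, same shape, same side, mouth up. 80 mm tall, outer diameter 45 mm at the base, 57 mm at the rim, walls 3 mm. 0.11 to 0.23 kg. Stood in the wide one, its underside is 25 mm above the wide one's, so its top 25 mm stick out. Origin: centre of the underside; z up. The two stand over 105 mm apart, centre to centre; either may be the nearer to the robot.
- stowed_tumbler: A third tumbler of the same size as the wide one, already stowed in the other hole of the holder, its underside 37 mm below the holder's top and its rim 88 mm above the counter. Leave it alone. Origin: centre of the underside.
- holder: Fixed block of light wood on the counter, on the robot's right (-y) side of the rack, 240 mm (its x) by 110 mm (its y) by 45 mm tall, with two round holes 74 mm in diameter and 37 mm deep, at x = -60 mm (empty) and x = +60 mm (occupied). It may be turned to any yaw. Origin: centre of the underside.
- holder_hole0 (a point): Centre of the mouth of the holder's empty hole, level with the holder's top (45 mm above the counter).
- rack: Fixed open spice rack on the counter between the tumblers and the holder: light wood board and rails with white ends, 260 mm long (its x, roughly away from the robot), 75 mm wide (its y), ends 100 mm tall. With its jars it is 112 mm tall. Origin: centre of the underside.
- jar1: Loose spice jar nearest the robot in the rack: labelled glass cylinder 42 mm in diameter with a lid, 100 mm tall, standing on the rack's 12 mm board. Leave it alone. Origin: centre of the underside.
- jar2: Loose spice jar in the middle in the rack: labelled glass cylinder 42 mm in diameter with a lid, 100 mm tall, standing on the rack's 12 mm board. Leave it alone. Origin: centre of the underside.
- jar3: Loose spice jar farthest from the robot in the rack: labelled glass cylinder 42 mm in diameter with a lid, 100 mm tall, standing on the rack's 12 mm board. Leave it alone. Origin: centre of the underside.
Mind the look-alikes: they are no part of the job. Leave any blue or yellow look-alike of the narrow_tumbler alone.

How it is judged:
By the outcome, as a careful person would: the job done as asked, in the order asked, and still so for the second after the job is handed in, while the arm keeps its last pose, push and grip.
It also fails if it takes over 56 s, if anything falls off the work surface, if the arm or the gripper's body presses on something with over 40 N, if the wrist force passes 120 N, or if a joint passes its speed limit or range.

## Working session

There is one attempt and no reset: what is moved stays moved. The work goes in short steps, Python scripts to look and compute and a tool call to move; the robot and the scene stay as the last step left them, time stands still between calls to the robot, and variables do not carry over. Pictures are saved under pics/ and viewed, at most 10 in all, crops included, and the job is handed in when it is done.

Besides the shell and the picture viewer there is one more tool, called after ">>>" as name(argument=value, ...) on one line, values as JSON. carry_out: Moves the arm, as the interface text tells. Its arguments: {"type":"object","properties":{"series":{"type":"array","items":{"type":"array","items":{"type":"number","minimum":-1,"maximum":1}}},"fingers":{"type":"number"}},"required":["series"]}

```bash
mkdir -p pics
cat > h.py <<'E'
import numpy as np, cv2
from cell import env
def ray(cam,uv,cal=None):
    c=cal or env.calibration(cam); K=np.array(c["K"]);P=np.array(c["pose"])
    p=cv2.undistortPoints(np.array([[uv]],float),K,np.array(c["dist"]))[0,0]
    return P[:3,3],P[:3,:3]@np.array([p[0],p[1],1])
def atz(cam,uv,z,cal=None):
    o,d=ray(cam,uv,cal); return o+d*(z-o[2])/d[2]
def proj(cam,X,cal=None):
    c=cal or env.calibration(cam);P=np.linalg.inv(np.array(c["pose"]))
    return cv2.projectPoints(np.array(X,float).reshape(-1,1,3),cv2.Rodrigues(P[:3,:3])[0],P[:3,3],np.array(c["K"]),np.array(c["dist"]))[0][:,0]
def save(cam,name):
    im=env.read_camera(cam); cv2.imwrite(f"pics/{name}.png",im[:,:,::-1]); return im
E
python3 - <<'E'
from h import *
np.set_printoptions(precision=1,suppress=True)
save("top","top0");save("scene","scene0")
s=env.state();print(s["t"],s["eef_pos"],s["tcp_rot"],s["opening"])
for c in("top","scene"):
    print(c,np.array(env.calibration(c)["pose"]))
    for l,z in(("wide_tumbler",40),("narrow_tumbler",40),("stowed_tumbler",60),("holder",45),("holder_hole0",45),("rack",50),("jar1",112),("jar2",112),("jar3",112)):
        for d in env.look_for(c,l)[:4]:
            uv=(d["position"][1]*640,d["position"][0]*400);print(l,round(d["conf"],2),np.array(uv),atz(c,uv,z))
E
```

```text
0.1 [ 275.6 -560.7  214.1] [-3.1 -0.   0.5] 0.9999181934159493
top [[  0.   -1.    0.1 399.1]
 [ -1.   -0.    0.    3.8]
 [ -0.   -0.1  -1.  876.3]
 [  0.    0.    0.    1. ]]
wide_tumbler 0.83 [190.2 153.6] [587.4 314.5  40. ]
narrow_tumbler 0.94 [203.3 273.8] [321.  271.1  40. ]
narrow_tumbler 0.88 [156.2 222.3] [431.1 382.7  40. ]
narrow_tumbler 0.83 [242.2 180.5] [527.9 193.7  40. ]
narrow_tumbler 0.59 [208.8 224.4] [428.9 264.   40. ]
stowed_tumbler 0.66 [312.8 223.8] [433.7  33.7  60. ]
stowed_tumbler 0.6 [446.7 223. ] [ 440.5 -250.7   60. ]
holder_hole0 0.6 [455.1 194.3] [ 504.1 -274.5   45. ]
jar1 0.89 [309.2 160.1] [560.9  41.9 112. ]
jar1 0.8 [313.  191.6] [496.4  32.7 112. ]
jar1 0.68 [309.9 220.6] [437.8  37.8 112. ]
jar2 0.89 [309.2 160.1] [560.9  41.9 112. ]
jar2 0.8 [313.  191.6] [496.4  32.7 112. ]
jar2 0.68 [309.9 220.6] [437.8  37.8 112. ]
jar3 0.89 [309.2 160.1] [560.9  41.9 112. ]
jar3 0.8 [313.  191.6] [496.4  32.7 112. ]
jar3 0.68 [309.9 220.6] [437.8  37.8 112. ]
scene [[  -0.2    0.7   -0.7 1174.8]
 [   1.     0.1   -0.1  151.5]
 [  -0.    -0.7   -0.7  788.4]

[... 200 characters left out ...]
umbler 0.66 [420.5 167.9] [295.6 268.9  40. ]
stowed_tumbler 0.86 [207.7 177.9] [ 445.2 -243.2   60. ]
stowed_tumbler 0.54 [313.  199.3] [472.8  21.7  60. ]
holder 0.63 [183.7 205.2] [ 529.  -274.1   45. ]
holder_hole0 0.65 [180.7 209.9] [ 544.4 -275.2   45. ]
rack 0.91 [313.6 242.7] [590.9  44.2  50. ]
jar1 0.86 [324.4 183.7] [470.5  47.4 112. ]
jar1 0.86 [313.9 202.1] [530.7  34.4 112. ]
jar1 0.79 [313.8 227.7] [601.7  46.7 112. ]
jar2 0.86 [324.4 183.7] [470.5  47.4 112. ]
jar2 0.86 [313.9 202.1] [530.7  34.4 112. ]
jar2 0.79 [313.8 227.7] [601.7  46.7 112. ]
jar3 0.86 [324.4 183.7] [470.5  47.4 112. ]
jar3 0.86 [313.9 202.1] [530.7  34.4 112. ]
jar3 0.79 [313.8 227.7] [601.7  46.7 112. ]
```

View pics/top0.png

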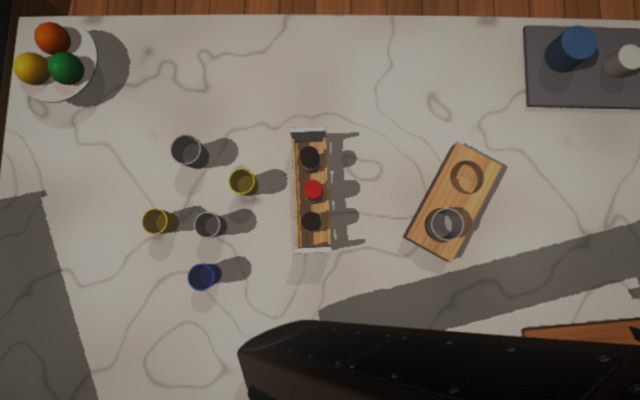

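View pics/scene0.png

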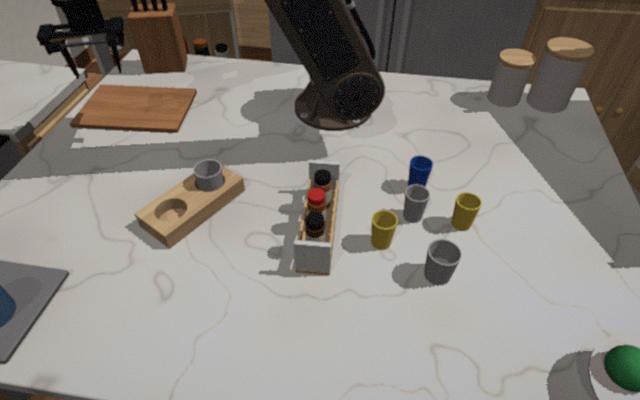

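The top view shows two steel cups: the large one at (187,150) is the wide tumbler and the smaller one at (208,224) is the narrow tumbler. The yellow cups at (242,181) and (156,221) and the blue one at (202,277) are look-alikes. The rack is near (311,190), the holder's empty hole near (466,178) and the stowed tumbler near (445,223). I'll move over the cups and confirm with the wrist camera.

>>> carry_out(series=[[0.7, 0.7, 0.3, 0], [0.7, 0.7, 0.3, 0], [0.7, 0.7, 0.3, 0], [0.7, 0.7, 0.3, 0], [0.7, 0.7, 0.3, 0]], fingers=-1)

```text
t: 1.5
eef_pos: [445.9, -390.2, 287.9]
tcp_rot: [3.141, -0.0, 0.457]
ft_force: [0.8, -0.8, 0.5]
opening: 0.998
grip_force: 0.0
```

>>> carry_out(series=[[0.3, 0.9, 0, 0], [0.3, 0.9, 0, 0], [0.3, 0.9, 0, 0], [0.3, 0.9, 0, 0], [0.3, 0.9, 0, 0]])

```text
t: 2.0
eef_pos: [520.2, -164.9, 287.4]
tcp_rot: [3.141, -0.0, 0.457]
ft_force: [1.0, 0.3, -0.1]
opening: 1.002
grip_force: 0.0
```

>>> carry_out(series=[[0, 0.9, 0, 0], [0, 0.9, 0, 0], [0, 0.9, 0, 0], [0, 0.9, 0, 0], [0, 0.9, 0, 0]])

```text
t: 2.5
eef_pos: [519.6, 60.1, 287.4]
tcp_rot: [3.141, -0.0, 0.457]
ft_force: [0.5, -0.7, -0.4]
opening: 1.0
grip_force: 0.0
```

>>> carry_out(series=[[-0.2, 0.8, 0, 0], [-0.2, 0.8, 0, 0], [-0.2, 0.8, 0, 0], [-0.2, 0.8, 0, 0], [0, 0, 0, 0]])

```text
t: 3.0
eef_pos: [478.6, 221.8, 287.3]
tcp_rot: [-3.141, -0.0, 0.461]
ft_force: [-0.3, -0.9, -0.3]
opening: 1.001
grip_force: 0.0
```

Run:
```python
from h import *
np.set_printoptions(precision=2,suppress=True)
s=env.state();print(s["t"],s["eef_pos"],s["tcp_rot"],s["joints"])
c=env.calibration("wrist");print(np.array(c["pose"]),c["K"])
im=save("wrist","w0")
t=save("top","top1")
a=cv2.resize(t[110:300,130:270],None,fx=3,fy=3,interpolation=2);cv2.imwrite("pics/crop1.png",a[:,:,::-1])
for l in("wide_tumbler","narrow_tumbler"):
    for d in env.look_for("wrist",l)[:5]:
        uv=(d["position"][1]*640,d["position"][0]*400);print(l,round(d["conf"],2),np.array(uv),atz("wrist",uv,40))
```

```text
3.0 [478.59 221.79 287.27] [-3.14 -0.    0.46] [0.31 0.28 1.7  0.   1.17 1.42]
[[  0.45  -0.85  -0.27 554.2 ]
 [ -0.9   -0.43  -0.13 259.21]
 [ -0.     0.3   -0.95 456.6 ]
 [  0.     0.     0.     1.  ]] [[355.08   0.   321.66]
 [  0.   355.08 198.12]
 [  0.     0.     1.  ]]
wide_tumbler 0.68 [289.98  31.8 ] [591.88 311.24  40.  ]
wide_tumbler 0.36 [630.91 271.48] [ 529.67 -221.08   40.  ]
narrow_tumbler 0.96 [241.41 256.12] [321.95 255.89  40.  ]
narrow_tumbler 0.81 [180.99 143.68] [425.94 375.56  40.  ]
narrow_tumbler 0.78 [276.22 189.92] [423.67 251.61  40.  ]
```

View pics/w0.png

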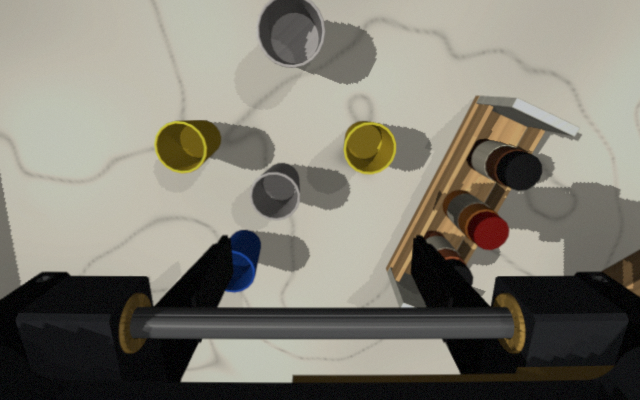

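The wrist view shows steel cups at (276,190), narrow, and (291,32), wide. The yellow cups are at (187,146) and (370,147), and the blue one is at (240,260). Next I'll fit circles of known size to refine the positions.

```bash
cat >> h.py <<'E'
def fit(cam,im,g,circles,R=22,cal=None):
    """circles: (z,r,w[,sign]) about one vertical axis; maximise mean radial gradient along the projected circles"""
    cal=cal or env.calibration(cam)
    f=cv2.GaussianBlur(im,(0,0),1.0).astype(np.float32)
    G=np.sqrt(sum(cv2.Sobel(f[:,:,i],5,1,0)**2+cv2.Sobel(f[:,:,i],5,0,1)**2 for i in range(3)))
    G=np.minimum(G,np.percentile(G,98))
    a=np.linspace(0,2*np.pi,72,endpoint=False)
    def sc(x,y):
        s=0
        for z,r in circles:
            uv=proj(cam,np.c_[x+r*np.cos(a),y+r*np.sin(a),0*a+z],cal).astype(np.float32)
            s+=cv2.remap(G,uv[None,:,0],uv[None,:,1],1).mean()
        return s
    b=np.array(g,float)
    for rad,st in((R,4),(5,1),(1,.25)):
        o=np.arange(-rad,rad+.01,st)
        b=max(((b[0]+i,b[1]+j) for i in o for j in o),key=lambda p:sc(*p)); b=np.array(b)
    return b,sc(*b)
E
python3 - <<'E'
from h import *
np.set_printoptions(precision=1,suppress=True)
rd=lambda n:cv2.imread(f"pics/{n}.png")[:,:,::-1].copy()
ims=[("top",rd("top0")),("scene",rd("scene0")),("wrist",rd("w0"))]
N=[(80,28.5),(80,25.5)];W=[(80,34),(80,31)]
for n,g,c in(("narrow",(424,256),N),("wide",(590,312),W),("yel1",(520,193),N),("yel2",(428,380),N),("hole",(506,-276),[(45,37)]),("stowed",(440,-245),[(88,34),(88,31)])):
    for cam,im in ims:
        if cam=="wrist" and n in("hole","stowed"):continue
        print(n,cam,*fit(cam,im,g,c))
E
```

```text
narrow top [426.8 253.2] 407.8067
narrow scene [424.8 255.5] 381.2717
narrow wrist [428.5 251. ] 444.9278
wide top [587.2 309.8] 442.77637
wide scene [593.8 310.2] 498.8008
wide wrist [589.8 306. ] 330.49377
yel1 top [520.5 185.2] 453.4827
yel1 scene [527.2 186.2] 440.39584
yel1 wrist [522.2 181.5] 501.84854
yel2 top [432.8 367.2] 449.59088
yel2 scene [439.  367.8] 497.4538
yel2 wrist [434.2 363.8] 552.78314
hole top [ 510.5 -252.2] 139.34201
hole scene [ 509.2 -255.5] 147.83968
stowed top [ 435.  -227.5] 292.28455
stowed scene [ 445.  -240.5] 314.24866
```

>>> carry_out(series=[[-0.26, 0.15, -0.8, 0], [-0.26, 0.15, -0.8, 0], [-0.26, 0.15, -0.8, 0], [-0.26, 0.15, -0.7, 0], [0, 0, 0, 0]])

```text
t: 3.7
eef_pos: [425.6, 246.9, 129.1]
tcp_rot: [-3.141, 0.007, 0.456]
ft_force: [0.3, -0.5, 0.5]
opening: 1.001
grip_force: 0.0
```

>>> carry_out(series=[[0, 0, -0.4, 0], [0, 0, -0.4, 0], [0, 0, 0, 0], [0, 0, 0, 0], [0, 0, 0, 0]])

```text
t: 4.2
eef_pos: [429.0, 248.1, 93.7]
tcp_rot: [3.141, -0.002, 0.456]
ft_force: [-0.4, 0.5, -0.1]
opening: 1.001
grip_force: 0.0
```

Run:
```python
from h import *
im=save("wrist","w1")
print(env.state()["eef_pos"],*fit("wrist",im,(427,252),[(80,28.5),(80,25.5)],12))
print(proj("wrist",[[427,252.5,80]]))
```

```text
[428.75942683 248.23184962  93.56418485] [426.75 255.5 ] 456.95758
[[313.44806619 243.67138052]]
```

View pics/w1.png

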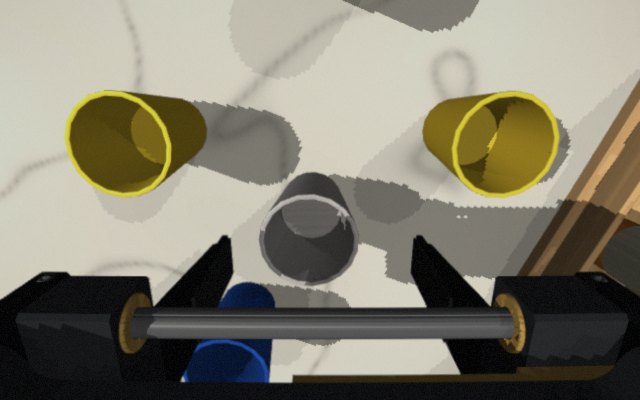

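The steel narrow cup's rim is centred at (309,239) between the fingers, with yellow cups on both sides and the blue one behind. I'll lower and grip.

>>> carry_out(series=[[-0.02, 0.06, -0.33, 0], [-0.02, 0.07, -0.34, 0], [0, 0, 0, 0], [0, 0, 0, 0], [0, 0, 0, 0]])

```text
t: 4.75
eef_pos: [426.4, 254.8, 59.7]
tcp_rot: [3.141, -0.001, 0.457]
ft_force: [-0.1, 0.4, -0.2]
opening: 0.996
grip_force: 0.0
```

>>> carry_out(series=[[0, 0, 0, 0], [0, 0, 0, 0], [0, 0, 0, 0], [0, 0, 0, 0], [0, 0, 0, 0]], fingers=1)

```text
t: 5.25
eef_pos: [425.9, 254.8, 58.7]
tcp_rot: [3.142, -0.0, 0.457]
ft_force: [-0.9, -0.6, -0.1]
opening: 0.635
grip_force: 0.0
```

>>> carry_out(series=[[0, 0, 0, 0], [0, 0, 0, 0], [0, 0, 0, 0], [0, 0, 0, 0], [0, 0, 0, 0]])

```text
t: 5.75
eef_pos: [425.9, 254.8, 58.7]
tcp_rot: [3.142, 0.0, 0.457]
ft_force: [-0.6, 0.1, -0.6]
opening: 0.571
grip_force: 30.0
```

>>> carry_out(series=[[0, 0, 0.3, 0], [0, 0, 0.5, 0], [0, 0, 0.5, 0], [0, 0, 0.6, 0], [0, 0, 0.4, 0]])

```text
t: 6.25
eef_pos: [426.0, 254.8, 175.3]
tcp_rot: [3.141, -0.001, 0.457]
ft_force: [1.3, 0.6, -1.7]
opening: 0.574
grip_force: 30.0
```

>>> carry_out(series=[[0.3, 0.1, 0, 0], [0.6, 0.2, 0, 0], [0.6, 0.2, 0, 0], [0.3, 0.1, 0, 0], [0, 0, 0, 0]])

```text
t: 6.75
eef_pos: [517.1, 285.0, 172.9]
tcp_rot: [3.142, 0.0, 0.456]
ft_force: [-0.5, 0.4, -1.7]
opening: 0.574
grip_force: 30.0
```

>>> carry_out(series=[[0, 0, 0, 0], [0, 0, 0, 0], [0, 0, 0, 0], [0, 0, 0, 0], [0, 0, 0, 0]])

```text
t: 7.25
eef_pos: [515.7, 284.7, 173.9]
tcp_rot: [3.141, -0.0, 0.457]
ft_force: [-0.5, 0.4, -2.3]
opening: 0.572
grip_force: 30.0
```

Run:
```python
from h import *
im=save("wrist","w2");s=save("scene","s2")
e=env.state()["eef_pos"];print(e,env.state()["ft_force"])
print("wide",*fit("wrist",im,(589,308),[(80,34),(80,31)],12))
print("narrow rim",*fit("wrist",im,e[:2],[(e[2]+21,28.5),(e[2]+21,25.5)],12))
a=cv2.resize(s[120:320,340:560],None,fx=2,fy=2)
cv2.imwrite("pics/m2.png",np.hstack([cv2.resize(im,(700,438))[:,:,::-1][:400,150:500],a[:400,:,::-1]]))
```

```text
[515.76212009 284.75440596 173.78483739] [-0.11271063 -0.21576833 -2.23853554]
wide [587.75 311.5 ] 454.08643
narrow rim [516.76212009 285.00440596] 388.7536
```

View pics/m2.png

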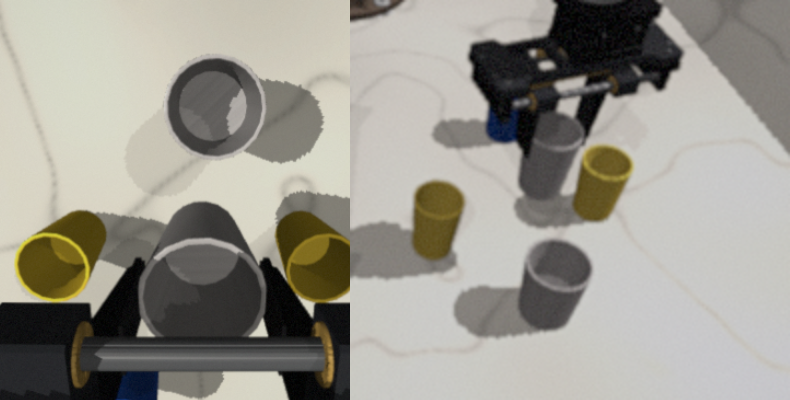

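The narrow cup hangs upright in the grip, and the wide cup's rim is clear in the wrist view at about (215,107) in the composite. I'll move over the wide cup.

>>> carry_out(series=[[0.3, 0.11, 0, 0], [0.5, 0.18, 0, 0], [0.4, 0.15, 0, 0], [0.23, 0.08, 0, 0], [0, 0, 0, 0]])

```text
t: 7.85
eef_pos: [588.3, 310.9, 173.2]
tcp_rot: [3.141, -0.0, 0.457]
ft_force: [-0.7, -0.2, -2.1]
opening: 0.575
grip_force: 30.0
```

>>> carry_out(series=[[0, 0, -0.1, 0], [0, 0, -0.2, 0], [0, 0, -0.2, 0], [0, 0, 0, 0], [0, 0, 0, 0]])

```text
t: 8.35
eef_pos: [587.1, 310.7, 148.3]
tcp_rot: [3.142, 0.001, 0.457]
ft_force: [1.0, 0.4, -2.3]
opening: 0.574
grip_force: 30.0
```

Run:
```python
from h import *
im=save("wrist","w3");s=save("scene","s3");t=save("top","t3")
e=env.state()["eef_pos"];print(e)
for c,i in(("wrist",im),("scene",s),("top",t)):
  print(c,"wide",*fit(c,i,(588,310),[(80,34),(80,31)],8),
    "narrow",*fit(c,i,e[:2],[(e[2]+21.3,28.5),(e[2]+21.3,25.5)],8))
a=cv2.resize(s[180:320,360:500],None,fx=2.8,fy=2.8)
cv2.imwrite("pics/m3.png",np.hstack([cv2.resize(im,(700,438))[:,:,::-1][:390,150:500],a[:390,:,::-1]]))
```

```text
[587.49129382 310.82741137 149.01853363]
wrist wide [588. 311.] 305.388 narrow [588.49129382 311.32741137] 325.36127
scene wide [593.75 309.75] 414.02472 narrow [592.24129382 315.57741137] 332.71255
top wide [587.25 309.  ] 395.30725 narrow [585.24129382 316.32741137] 248.63643
```

View pics/m3.png

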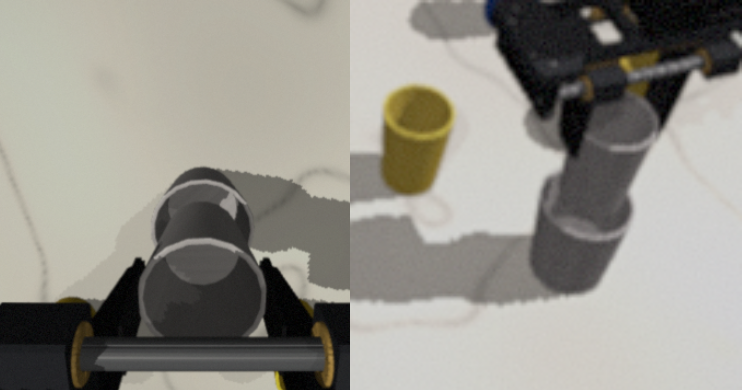

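>>> carry_out(series=[[0, 0, -0.25, 0], [0, 0, -0.25, 0], [0, 0, -0.2, 0], [0, 0, -0.1, 0], [0, 0, 0, 0]])

```text
t: 9.0
eef_pos: [587.0, 310.6, 107.4]
tcp_rot: [-3.142, 0.002, 0.457]
ft_force: [-1.4, 0.6, -1.0]
opening: 0.574
grip_force: 30.0
```

>>> carry_out(series=[[0, 0, -0.1, 0], [0, 0, -0.1, 0], [0, 0, -0.1, 0], [0, 0, -0.06, 0], [0, 0, 0, 0]])

```text
t: 9.5
eef_pos: [587.2, 310.7, 90.1]
tcp_rot: [3.142, 0.001, 0.457]
ft_force: [0.3, 0.2, -3.5]
opening: 0.575
grip_force: 30.0
```

>>> carry_out(series=[[0, 0, -0.03, 0], [0, 0, -0.03, 0], [0, 0, -0.02, 0], [0, 0, 0, 0], [0, 0, 0, 0]])

```text
t: 10.0
eef_pos: [587.4, 310.8, 86.7]
tcp_rot: [3.141, -0.0, 0.457]
ft_force: [0.8, 0.9, -1.5]
opening: 0.577
grip_force: 30.0
```

>>> carry_out(series=[[0, 0, 0, 0], [0, 0, 0, 0], [0, 0, 0, 0], [0, 0, 0, 0], [0, 0, 0, 0]])

```text
t: 10.5
eef_pos: [587.4, 310.7, 86.7]
tcp_rot: [3.141, 0.0, 0.457]
ft_force: [0.5, -0.2, -1.9]
opening: 0.577
grip_force: 30.0
```

>>> carry_out(series=[[0, 0, -0.03, 0], [0, 0, 0, 0], [0, 0, 0, 0], [0, 0, 0, 0], [0, 0, 0, 0]])

```text
t: 11.0
eef_pos: [587.4, 310.8, 85.2]
tcp_rot: [3.141, 0.0, 0.457]
ft_force: [0.3, 0.3, -1.7]
opening: 0.572
grip_force: 30.0
```

>>> carry_out(series=[[0, 0, 0, 0], [0, 0, 0, 0], [0, 0, 0, 0], [0, 0, 0, 0], [0, 0, 0, 0]], fingers=-1)

```text
t: 11.5
eef_pos: [587.4, 310.8, 85.3]
tcp_rot: [3.141, -0.0, 0.457]
ft_force: [-0.3, -0.2, 0.3]
opening: 0.937
grip_force: 0.0
```

>>> carry_out(series=[[0, 0, 0, 0], [0, 0, 0, 0], [0, 0, 0, 0], [0, 0, 0, 0], [0, 0, 0, 0]])

```text
t: 12.0
eef_pos: [587.4, 310.7, 85.2]
tcp_rot: [3.142, 0.0, 0.457]
ft_force: [-0.2, 0.1, 0.5]
opening: 1.003
grip_force: 0.0
```

>>> carry_out(series=[[0, 0, 0.2, 0], [0, 0, 0.3, 0], [0, 0, 0.3, 0], [0, 0, 0, 0], [0, 0, 0, 0]])

```text
t: 12.5
eef_pos: [587.5, 310.8, 126.0]
tcp_rot: [3.141, -0.001, 0.457]
ft_force: [-0.5, 0.4, -0.2]
opening: 1.001
grip_force: 0.0
```

Run:
```python
from h import *
im=save("wrist","w4");s=save("scene","s4")
e=env.state()["eef_pos"];print(e)
for c,i in(("wrist",im),("scene",s)):
  print(c,"wide",*fit(c,i,(588,310),[(80,34)],8),
    "narrow",*fit(c,i,e[:2],[(105,28.5),(105,25.5)],8))
a=cv2.resize(s[180:320,360:500],None,fx=2.8,fy=2.8)
cv2.imwrite("pics/m4.png",np.hstack([cv2.resize(im,(700,438))[:,:,::-1][:390,150:500],a[:390,:,::-1]]))
```

```text
[587.10500552 310.65049371 124.88832472]
wrist wide [584.5 308.5] 176.01773 narrow [588.35500552 311.40049371] 400.9888
scene wide [583.25 311.  ] 213.7692 narrow [593.35500552 311.15049371] 447.7024
```

View pics/m4.png

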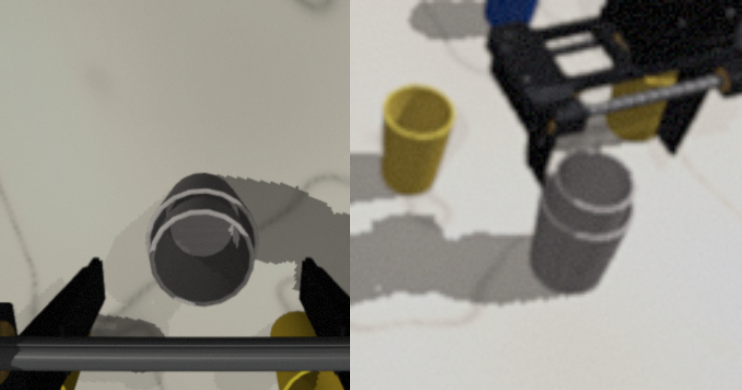

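Nested: both rims are concentric, with the narrow rim standing evenly above the wide one. Next I'll grip the wide one.

>>> carry_out(series=[[0.02, 0.01, -0.4, 0], [0, 0, -0.5, 0], [0, 0, -0.4, 0], [0, 0, -0.2, 0], [0, 0, 0, 0]])

```text
t: 13.1
eef_pos: [587.7, 310.9, 48.5]
tcp_rot: [-3.141, 0.003, 0.457]
ft_force: [0.1, 0.4, 0.5]
opening: 1.002
grip_force: 0.0
```

>>> carry_out(series=[[0, 0, 0, 0], [0, 0, 0, 0], [0, 0, 0, 0], [0, 0, 0, 0], [0, 0, 0, 0]], fingers=1)

```text
t: 13.6
eef_pos: [588.6, 311.3, 50.8]
tcp_rot: [3.141, -0.001, 0.457]
ft_force: [-0.8, -1.4, 3.8]
opening: 0.693
grip_force: 30.0
```

>>> carry_out(series=[[0, 0, 0, 0], [0, 0, 0, 0], [0, 0, 0, 0], [0, 0, 0, 0], [0, 0, 0, 0]])

```text
t: 14.1
eef_pos: [588.6, 311.3, 50.8]
tcp_rot: [3.141, -0.001, 0.457]
ft_force: [-0.5, -1.5, 6.6]
opening: 0.7
grip_force: 30.0
```

>>> carry_out(series=[[0, 0, 0.1, 0], [0, 0, 0.2, 0], [0, 0, 0.3, 0], [0, 0, 0.2, 0], [0, 0, 0, 0]])

```text
t: 14.6
eef_pos: [589.1, 311.6, 92.4]
tcp_rot: [3.141, -0.003, 0.457]
ft_force: [-0.1, 0.3, -4.4]
opening: 0.698
grip_force: 30.0
```

>>> carry_out(series=[[0, 0, 0.4, 0], [0, 0, 0.6, 0], [0, 0, 0.8, 0], [0, 0, 0.6, 0], [0, 0, 0.4, 0]])

```text
t: 15.1
eef_pos: [588.6, 311.4, 232.6]
tcp_rot: [3.141, -0.002, 0.457]
ft_force: [1.2, -0.5, -5.2]
opening: 0.693
grip_force: 30.0
```

>>> carry_out(series=[[-0.05, -0.2, 0, 0], [-0.1, -0.4, 0, 0], [-0.15, -0.6, 0, 0], [-0.2, -0.7, 0, 0], [-0.2, -0.7, 0, 0]])

```text
t: 15.6
eef_pos: [551.9, 179.5, 228.3]
tcp_rot: [-3.141, 0.003, 0.457]
ft_force: [0.5, 0.5, -5.2]
opening: 0.697
grip_force: 30.0
```

>>> carry_out(series=[[-0.2, -0.7, 0, 0], [-0.2, -0.7, 0, 0], [-0.2, -0.7, 0, 0], [-0.2, -0.7, 0, 0], [-0.2, -0.7, 0, 0]])

```text
t: 16.1
eef_pos: [501.6, 4.6, 228.8]
tcp_rot: [-3.141, 0.002, 0.457]
ft_force: [1.0, -0.1, -4.6]
opening: 0.691
grip_force: 30.0
```

>>> carry_out(series=[[-0.2, -0.7, 0, 0], [-0.2, -0.7, 0, 0], [-0.2, -0.7, 0, 0], [-0.2, -0.7, 0, 0], [-0.15, -0.6, 0, 0]])

```text
t: 16.6
eef_pos: [453.9, -165.2, 228.8]
tcp_rot: [-3.14, 0.001, 0.456]
ft_force: [1.4, 0.1, -4.2]
opening: 0.697
grip_force: 30.0
```

>>> carry_out(series=[[-0.15, -0.5, 0, 0], [-0.1, -0.3, 0, 0], [-0.05, -0.2, 0, 0], [0, 0, 0, 0], [0, 0, 0, 0]])

```text
t: 17.1
eef_pos: [440.6, -213.3, 229.7]
tcp_rot: [-3.141, 0.0, 0.457]
ft_force: [0.1, 1.0, -3.7]
opening: 0.697
grip_force: 30.0
```

Run:
```python
from h import *
im=save("wrist","w5");s=save("scene","s5");t=save("top","t5")
st=env.state();print(st["eef_pos"],st["tcp_rot"],st["joints"],st["ft_force"])
for l in("holder_hole0","stowed_tumbler"):
    for d in env.look_for("wrist",l)[:3]:
        uv=(d["position"][1]*640,d["position"][0]*400);print(l,round(d["conf"],2),uv,atz("wrist",uv,45))
print(fit("wrist",im,(510,-262),[(45,37)],16))
for c,n in(("top","top0"),("scene","scene0")):
  i=cv2.imread(f"pics/{n}.png")[:,:,::-1].copy()
  print(c,fit(c,i,(505,-262),[(45,37)],24),fit(c,i,(435,-230),[(88,34),(88,31)],24))
cv2.imwrite("pics/m5.png",np.hstack([cv2.resize(im,(560,350))[:,:,::-1],s[100:275,100:220,::-1].repeat(2,0).repeat(2,1)]))
```

```text
[ 441.01181428 -212.9831538   230.0549796 ] [-3.14145221e+00  7.65039054e-06  4.57789453e-01] [-5.84912672e-01  2.81324164e-01  1.86082504e+00  7.62673662e-05
  9.99568617e-01  5.28052964e-01] [-0.74493567  0.19527107 -4.28279153]
holder_hole0 0.82 (427.776, 133.8) [ 523.74439193 -289.64038362   45.        ]
stowed_tumbler 0.9 (360.768, 180.68) [ 451.86243479 -252.7098257    45.        ]
(array([ 493.25, -247.25]), np.float32(134.89972))
top (array([ 510.5 , -252.25]), np.float32(139.34201)) (array([ 435. , -227.5]), np.float32(292.28455))
scene (array([ 509.25, -255.5 ]), np.float32(147.83968)) (array([ 445. , -240.5]), np.float32(314.24866))
```

View pics/m5.png

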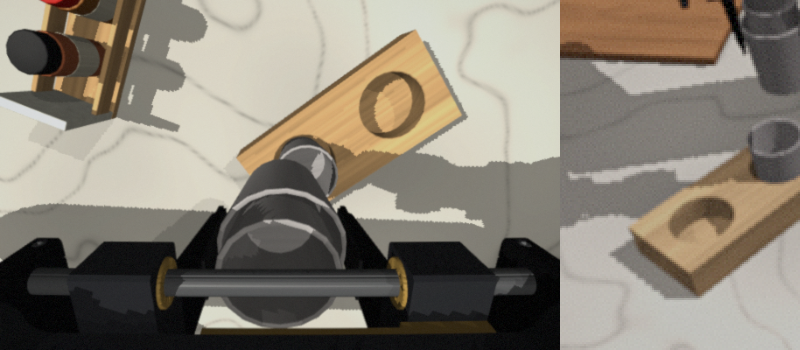

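The wrist view shows the empty hole near (447,119) in full-size pixels and the stowed tumbler partly hidden behind the carried pair. I'll fit the whole holder model (outline, hole and stowed rim) for a firm position.

```bash
cat > hf.py <<'E'
from h import *
from scipy.optimize import differential_evolution as DE
A=np.linspace(0,2*np.pi,90,endpoint=False);C=np.c_[np.cos(A),np.sin(A)]
q=np.linspace(-1,1,60);o=np.ones(60)
RECT=np.r_[np.c_[120*q,55*o],np.c_[120*q,-55*o],np.c_[120*o,55*q],np.c_[-120*o,55*q]]
def G(im):
    f=cv2.GaussianBlur(im,(0,0),1.0).astype(np.float32)
    g=np.sqrt(sum(cv2.Sobel(f[:,:,i],5,1,0)**2+cv2.Sobel(f[:,:,i],5,0,1)**2 for i in range(3)))
    return np.minimum(g,np.percentile(g,96))
def hfit(views,stow=True):
    def cost(p):
        x,y,w=p;R=np.array([[np.cos(w),-np.sin(w)],[np.sin(w),np.cos(w)]]);s=0
        for cam,g,cal in views:
            parts=[(RECT,45,2),(37*C+[-60,0],45,1)]+([(34*C+[60,0],88,1)] if stow else [])
            for P,z,k in parts:
                X=np.c_[P@R.T+[x,y],z+np.zeros(len(P))];uv=proj(cam,X,cal).astype(np.float32)
                s+=k*cv2.remap(g,uv[None,:,0],uv[None,:,1],1).mean()
        return -s
    # yaw: hole (-x end) is at larger world x
    r=DE(cost,[(440,510),(-275,-215),(2.2,3.2)],seed=0,popsize=12,maxiter=60,tol=1e-6)
    x,y,w=r.x;u=np.array([np.cos(w),np.sin(w)])
    return r.x,[x,y]-60*u,[x,y]+60*u,-r.fun
E
python3 - <<'E'
from hf import *
np.set_printoptions(precision=2,suppress=True)
V=[]
for c,n in(("top","top0"),("scene","scene0"),("wrist","w5")):
    i=cv2.imread(f"pics/{n}.png")[:,:,::-1].copy(); v=(c,G(i),env.calibration(c));V.append(v)
    print(n,*hfit([v]))
print("all",*hfit(V)); r=hfit(V)[1]
print(atz("wrist",(447.5,119),45))
i=cv2.imread("pics/w5.png")
for cc,col in((hfit(V[2:])[1],(0,0,255)),(r,(255,0,0))):
    for p in proj("wrist",np.c_[37*C+cc,45+0*A]):
        cv2.circle(i,tuple(np.int32(np.round(p*8))),4,col,-1,cv2.LINE_AA,3)
cv2.imwrite("pics/ov.png",cv2.resize(i[20:240,250:550],None,fx=2.5,fy=2.5))
E
```

```text
top0 [ 490.47 -272.22    2.64] [ 543.17 -300.91] [ 437.78 -243.52] 654.2642822265625
scene0 [ 493.93 -272.39    2.67] [ 547.25 -299.92] [ 440.62 -244.87] 688.7973022460938
w5 [ 490.66 -272.34    2.65] [ 543.51 -300.75] [ 437.82 -243.93] 798.550048828125
all [ 490.79 -272.35    2.65] [ 543.65 -300.74] [ 437.94 -243.96] 2090.0283203125
[ 544.82 -299.68   45.  ]
```

View pics/ov.png

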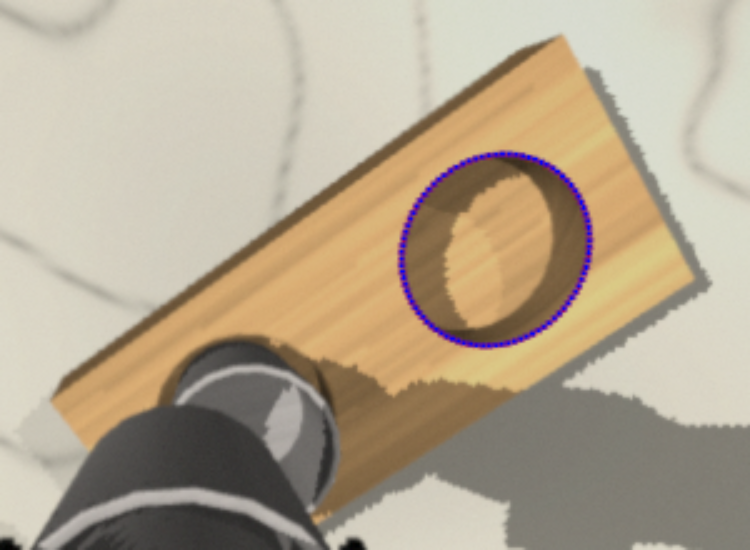

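Both fitted outlines lie exactly on the mouth rim, so the hole is at (543.5, -300.8). All three views agree within a few mm. I'll move over it at height.

>>> carry_out(series=[[0.3, -0.25, 0, 0], [0.6, -0.5, -0.2, 0], [0.6, -0.5, -0.3, 0], [0.4, -0.35, -0.3, 0], [0.15, -0.15, -0.2, 0]])

```text
t: 17.85
eef_pos: [544.8, -302.1, 178.5]
tcp_rot: [-3.141, 0.0, 0.457]
ft_force: [-2.0, 0.4, -5.2]
opening: 0.693
grip_force: 30.0
```

>>> carry_out(series=[[0, 0, -0.2, 0], [0, 0, -0.2, 0], [0, 0, 0, 0], [0, 0, 0, 0], [0, 0, 0, 0]])

```text
t: 18.35
eef_pos: [543.4, -301.1, 161.1]
tcp_rot: [3.14, -0.001, 0.457]
ft_force: [-0.5, -0.4, -4.5]
opening: 0.695
grip_force: 30.0
```

Run:
```python
from h import *
np.set_printoptions(precision=2,suppress=True)
im=save("wrist","w6");e=np.array(env.state()["eef_pos"]);print(e,env.state()["ft_force"])
w=proj("wrist",[e])
for dz in(-3,-1.5,0,1.5,3):
  print(dz,*fit("wrist",im,e[:2],[(e[2]+54.2+dz,28.5),(e[2]+54.2+dz,25.5)],6),*fit("wrist",im,e[:2],[(e[2]+29.2+dz,34)],6))
```

```text
[ 543.44 -301.18  161.07] [ 0.55  0.32 -4.71]
-3 [ 541.19 -299.93] 277.60623 [ 541.94 -301.93] 186.42104
-1.5 [ 542.19 -299.43] 279.59277 [ 542.19 -301.68] 177.99387
0 [ 542.94 -299.18] 237.79306 [ 542.69 -301.43] 161.32544
1.5 [ 542.94 -299.18] 209.28883 [ 542.94 -301.43] 149.30371
3 [ 543.94 -299.18] 222.5529 [ 543.44 -301.18] 137.65459
```

>>> carry_out(series=[[0.02, 0.01, -0.3, 0], [0, 0, -0.3, 0], [0, 0, -0.25, 0], [0, 0, -0.1, 0], [0, 0, 0, 0]])

```text
t: 18.9
eef_pos: [544.2, -300.7, 112.2]
tcp_rot: [-3.141, 0.0, 0.457]
ft_force: [-0.3, 0.1, -4.5]
opening: 0.699
grip_force: 30.0
```

>>> carry_out(series=[[0, 0, -0.04, 0], [0, 0, 0, 0], [0, 0, 0, 0], [0, 0, 0, 0], [0, 0, 0, 0]])

```text
t: 19.4
eef_pos: [544.4, -300.8, 110.9]
tcp_rot: [3.141, -0.0, 0.457]
ft_force: [-0.6, -0.3, -4.3]
opening: 0.695
grip_force: 30.0
```

Run:
```python
from h import *
np.set_printoptions(precision=2,suppress=True)
s=save("scene","s7");im=save("wrist","w7");e=np.array(env.state()["eef_pos"]);print(e,env.state()["ft_force"])
print(fit("wrist",im,e[:2],[(e[2]+53,28.5),(e[2]+53,25.5)],6),fit("wrist",im,e[:2],[(e[2]+28,34)],6))
B=np.array([e[0],e[1],0])
for z in(52,53,54,55,56,57,58): print(z,*fit("scene",s,(547,-300),[(z+80,34),(z+105,28.5),(z+105,25.5)],8))
x0,y0=proj("scene",[[543.5,-301,70]])[0].astype(int)
i=s[:,:,::-1].copy()
c=i[y0-70:y0+70,x0-80:x0+80]
cv2.imwrite("pics/fin.png",cv2.resize(np.hstack([c,im[130:270,230:390,::-1]]),None,fx=2.5,fy=2.5,interpolation=2))
for z in (45,55,65): print(z,(proj("scene",[[543.5-28*.98,-301-5,z],[543.5+28,-301,z]])-[x0-80,y0-70])*2.5)
```

```text
[ 544.39 -300.75  110.76] [ 0.42  0.19 -4.33]
(array([ 543.14, -299.  ]), np.float32(271.9022)) (array([ 543.14, -301.25]), np.float32(170.68195))
52 [ 533. -308.] 470.39227
53 [ 533.5  -306.25] 475.43756
54 [ 534.5 -305.5] 475.79718
55 [ 535.5  -304.75] 476.0202
56 [ 536.5 -304. ] 476.36975
57 [ 537.5 -303.5] 476.37793
58 [ 538.5  -302.75] 476.30597
45 [[214.62 174.04]
 [195.37 217.78]]
55 [[212.15 166.56]
 [192.66 210.32]]
65 [[209.64 158.98]
 [189.92 202.76]]
```

View pics/fin.png

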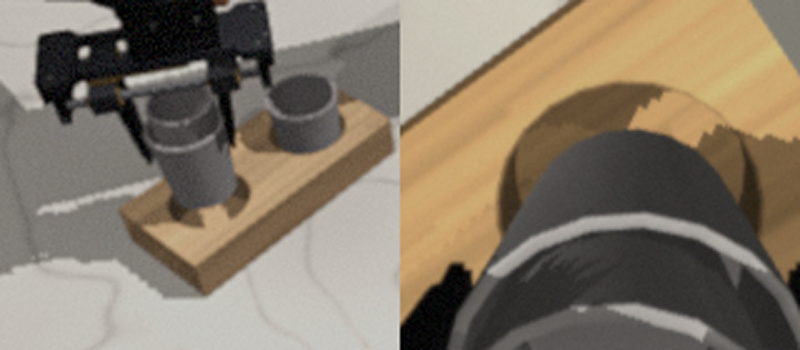

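The scene view shows the pair hanging over the empty hole, close to centred, with a small gap below. The wrist view shows the hole's rim evenly on both sides. I'll make a numeric check of the cup's height, centring and tilt.

```bash
cat > cf.py <<'E'
from hf import *
from scipy.spatial.transform import Rotation as Ro
def cfit(views,x0,free=(1,1,1,1,1)):
    rng=np.array([9,9,10,.12,.12])*free+1e-6
    def cost(p):
        R=Ro.from_rotvec([p[3],p[4],0]).as_matrix();s=0
        for cam,g,cal,b in views:
            o=np.array(cal["pose"])[:2,3]-p[:2];n=C@o/np.linalg.norm(o)>.15
            r=np.c_[34*C,80+0*A]@R.T+p[:3]+[*b,0];d=np.c_[28*C,0*A]@R.T+p[:3]+[*b,0]
            for X,k in((r[n],1),(d[n],1.5)):
                uv=proj(cam,X,cal).astype(np.float32);s+=k*cv2.remap(g,uv[None,:,0],uv[None,:,1],1).mean()
            H=cv2.convexHull(proj(cam,np.r_[r,d],cal).astype(np.float32))[:,0];L=np.roll(H,-1,0)
            l=np.linalg.norm(L-H,axis=1);i=np.argsort(l)[-2:]   # the two side lines
            for k in i:
                t=np.linspace(0,.7 if False else 1,40)[:,None].astype(np.float32);uv=H[k]*(1-t)+L[k]*t
                s+=.7*cv2.remap(g,uv[None,:,0],uv[None,:,1],1).mean()
        return -s
    r=DE(cost,list(zip(x0-rng,x0+rng)),seed=1,popsize=15,maxiter=80,tol=1e-7);return r.x,-r.fun
E
python3 - <<'E'
from cf import *
np.set_printoptions(precision=2,suppress=True)
rd=lambda n:cv2.imread(f"pics/{n}.png")[:,:,::-1].copy()
W=("wrist",G(rd("w7")),env.calibration("wrist"),(0,0))
S=("scene",G(rd("s7")),env.calibration("scene"),(3.7,.9))
x0=np.array([543.5,-301,59.5,0,0])
for n,v in(("wrist",[W]),("scene",[S]),("both",[W,S])):
    print(n,"upright",*cfit(v,x0,(1,1,1,0,0)),"tilt",*cfit(v,x0))
# reference: wide on the counter before (s4), true z=0
S4=("scene",G(rd("s4")),env.calibration("scene"),(3.7,.9))
print("ref",*cfit([S4],np.array([588.2,311,0,0,0]),(1,1,1,0,0)))
E
```

```text
wrist upright [ 543.58 -301.23   60.26   -0.      0.  ] 582.1067504882812 tilt [ 543.38 -301.35   59.54   -0.      0.  ] 582.8746337890625
scene upright [ 535.29 -306.23   49.53   -0.      0.  ] 714.535400390625 tilt [ 548.45 -296.22   67.36    0.04   -0.04] 709.5248413085938
both upright [ 543.21 -301.25   58.21   -0.     -0.  ] 1276.4951171875 tilt [ 543.05 -301.4    58.47   -0.      0.  ] 1281.472900390625
ref [580.57 312.46  -9.98  -0.    -0.  ] 915.5875244140625
```

The wrist fit puts the base at z≈60, upright and centred at (543.5,-301.3), which agrees with the TCP height. I'll lower 4.5 mm to leave a 1 cm gap.

>>> carry_out(series=[[0, 0.01, -0.05, 0], [0, 0, -0.04, 0], [0, 0, 0, 0], [0, 0, 0, 0], [0, 0, 0, 0]])

```text
t: 20.0
eef_pos: [544.4, -300.2, 106.2]
tcp_rot: [3.141, 0.0, 0.457]
ft_force: [0.1, 0.4, -4.5]
opening: 0.696
grip_force: 30.0
```

>>> carry_out(series=[[0, 0, 0, 0], [0, 0, 0, 0], [0, 0, 0, 0], [0, 0, 0, 0], [0, 0, 0, 0]])

```text
t: 20.5
eef_pos: [544.4, -300.2, 106.2]
tcp_rot: [3.142, 0.0, 0.457]
ft_force: [-0.5, 0.8, -4.9]
opening: 0.694
grip_force: 30.0
```

Run:
```python
from cf import *
np.set_printoptions(precision=2,suppress=True)
im=save("wrist","w8");s=env.state();print(s["t"],s["eef_pos"],s["tcp_rot"],s["ft_force"])
W=("wrist",G(im),env.calibration("wrist"),(0,0))
print(*cfit([W],np.array([543.5,-301,55.5,0,0]),(1,1,1,0,0)))
print("hole",hfit([W[:3]],False)[1])
```

```text
20.55 [ 544.37 -300.25  106.18] [3.14 0.   0.46] [-0.74 -0.11 -5.13]
[ 543.47 -300.74   54.92   -0.     -0.  ] 565.6541748046875
hole [ 500.68 -306.34]
```

```bash
python3 -c "
from cell import env
print(env.job_done())"
```

```text
the job is handed in; nothing more can be done
None
```

The job is handed in at about 20.6 s: the narrow tumbler stands inside the wide one, and the arm holds the pair upright over the empty hole. The last wrist-camera fit put the base about 10 mm above the holder and centred to within about 1 mm of the earlier hole fit; a last re-check of the hole itself failed because the pair hid it.

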